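# Couple the keyed shaft to the bath's drive head and hold it home

## Robot

A 6-joint arm with a two-finger parallel gripper is mounted at the origin on the work surface. World frame = base frame: x ahead of the robot, y to its left, z up, the work surface at z = 0. Lengths are in m, angles in rad, forces in N, time in s.
With the tool pointing down it reaches from about 0.35 to 0.975 m from the base axis. Payload 7.1 kg.
Tool frame: the origin (TCP) lies midway between the tips of the shut fingers; the grasp point (between the pads) lies 19 mm behind it (bot.grasp_offset is the distance from the TCP to the grasp point, in m); z points along the fingers, y is the direction in which the jaws open and shut (so a half turn about z gives the same grasp; the last joint's range is limited). The gripper opens to 88 mm and grips with 3 to 60 N. Pads are 20 mm wide; open, the fingers measure 115 mm over their backs; the gripper's body (75 mm by 178 mm) begins 61 mm behind the grasp point.
Start: joints at [-1.275, 0.423, 1.63, -0, 1.089, -0.019], TCP at [0.194, -0.594, 0.223] pointing down, gripper open.
Joint ranges: [-3, 3], [-0.9, 2.11], [0.09, 2.58], [-1.31, 4.45], [0.11, 2.69], [-2.54, 2.54]. Speed limits (rad/s): [2.39, 2.39, 3.01, 3.14, 3.14, 3.14].

## Interface

Orientations are given as a unit quaternion [x, y, z, w].
In Python, from plant import bot, cams gives the robot as it stands.
- The arm moves only by the tool carry_out, never from a script. Its arguments are lists of equal length, an entry for each row: "delta_pos": the shift along the tool's x, y, z normalised to -1 to 1, where 1 is 0.025 m, a list of three; "turn": the turn about the tool's z normalised to -1 to 1, where 1 is 0.12 rad; "claw": the gripper command: -1 is shut, 1 is fully open, values between are in proportion. In form: {"delta_pos": [[x, y, z], ...], "turn": [turn, ...], "claw": [claw, ...]}. A call has 1 to 10 rows; each row shifts and turns the commanded pose from where the row before left it, along the tool's axes as they then stand; what a row does not reach is not made up. A row lasts 1/10 s, in which the tool goes at most 50 mm and 8.59 degrees, less where a joint would pass 70% of its speed; a pose out of reach is approached as far as the arm can. A call with a number of a shift or a turn outside -1 to 1 is refused whole. A call with a gripper value outside its range is refused whole. The fingers move at their own pace and stop on an object; "force" is the grip in N (left out, the last holds). Time passes only in rows, so rows that do not move let the fingers close. It gives the time, the measured TCP pose, the force and the opening at its end, in the units of the state.
- bot.read_state(): the state, without advancing time (a new reading comes with each control period).
- cams.grab_frame(name): name is "scene" or "top" or "wrist"; returns a dict with "image" (480x640x3 uint8, red, green, blue), "fx", "fy", "cx", "cy" (pixels), "R" (3x3) and "t" (3): a world point X has camera coordinates R X + t; the wrist camera has in their place "mount" (4x4, takes a point from camera to tool coordinates, whose origin is the TCP and whose axes are the flange's). Camera axes: x right, y down, z forward; pixel columns grow to the right and rows downward; lengths in m; the calibration is good to about 2 mm. A picture is of the moment at which its call begins: read the wrist's pose just before it. There is no depth.
- bot.hand_in(): hands the job in, once; it reports no verdict.
The state is a dict: "time_s": time; "qpos": joint angles; "dq": joint speeds; "effort": joint torques, N m; "tcp_pos": TCP position; "eef_rot": TCP orientation; "contact_force": force on the tool from outside, world axes, zero at the start; "torque": the same for the moment, N m; "opening": opening from 0.0 (shut) to 1.0 (fully open).
Only numpy, scipy, OpenCV 4.12 (cv2) and the standard library are available. Lean on these libraries where they do the work, as an engineer would, in place of code of your own. Each camera call takes 0.05 s, during which the arm holds its last target. There are 200 camera calls.

## Task

Take the keyed steel shaft out of the blue stand and push it upright, key end down, into the collar of the grey drive head, turning it against the spring until its key slips into the hidden keyway, then keep pushing until its flange sits flush on the collar. The spring would lift it again, so finish while still gripping the shaft and holding it down flush, as for a colleague about to tighten the clamp screw. Leave the other things on the bench alone.

Things in the scene. Friction and masses are not known exactly. Their poses are not given: they have to be found in the camera images.
- shaft_grip (a point): Where to grip the loose keyed shaft (about 0.2 kg): on its axis in its square aluminium head, 26 x 26 mm with sides along x and y, from 28 mm below this point to 18 mm above. A red line on its top runs along x, as the key does; z is up when upright. It starts upright in one hole of the blue stand, its flange on the stand's top. Total length 96 mm.
- shaft_flange (a point): Centre of the underside of the shaft's round flange (44 mm across, 6 mm thick, just under the head), 34 mm below shaft_grip on the shaft's axis; same axes. Below it a 17 mm round shank reaches 44 mm down to a tapered nose.
- shaft_key (a point): Centre of the lower edge of the shaft's brass key, 66 mm below shaft_grip, 12 mm above the nose tip; same axes. The key is a flat bar through the shank along x: 30 mm over its two ends, 6 mm thick (y), 12 mm high. Both ends are alike, so a half turn gives the same fit.
- collar (a point): Centre of the top face of the steel collar on the grey drive head: bore 36 mm, outside 56 mm, top 75 mm above the bench. The drive head is a fixed housing 170 x 130 x 55 mm, x along its long side, z up. The hub lies inside the collar.
- hub_face (a point): Centre of the hub's flat face as it starts, 10 mm below the collar's top; axes are the housing's, not the hub's. It has a central hole about 19 mm wide for the nose and across it a keyway 9 mm wide, 34 mm long. The keyway's direction is not measured: it starts within 0.9 rad either side of x (half turns alike). The hub is stiff to turn (0.2 N m); with the key in, it turns with the shaft.
- carrier (a joint): How far the hub is pressed down on its spring, 0 to 0.010 m: 3 N at first, then 0.5 N more per mm. With the key lying on the hub's face the flange is 22 mm above the collar and can be pressed to 12 mm, no nearer. Once the key slips in, the hub jumps up round it: the nose meets the hub's floor with the flange 8 mm up; the last 8 mm are pushed against the spring (7 N; joint 0.008 when flush).
- stand (a point): Centre of the top face of the fixed blue plastic stand, 80 x 170 x 60 mm (x, y, z), with two round holes 35 mm wide and 52 mm deep, 42.5 mm either side of this point along y; one holds the shaft, the other the brass sleeve.
- sleeve_mid (a point): Bystander: round brass sleeve, 28 mm showing above the stand, in its other hole; the point is 16 mm above the stand's top on its axis. Leave it.
- nut: Bystander: loose brass nut, 22 mm wide and 15 mm high, standing on top of the drive head about 65 mm from the collar's axis, on the far side. Origin at its underside.
- screwdriver: Bystander: screwdriver lying on the bench to the right of the drive head (robot's view). Origin at its underside.
- wrench: Bystander: wrench lying beyond the drive head. Origin at its underside.
- mug: Bystander: blue mug, 80 mm wide, 90 mm high. Origin at its underside.
- jar: Bystander: amber jar, 60 mm wide, 100 mm high. Origin at its underside.
- probe: Bystander: thermometer probe with black handle, lying; 295 mm long. Origin at its underside.
There are look-alikes about, which are no part of the job. What is shaped like the part that bears collar but green or pink is not meant. Leave any pink look-alike of the part that bears shaft_grip alone.

How it is judged:
By the outcome, as a careful person would: the job done as asked, in the order asked, and still so for the second after the job is handed in, while the arm keeps its last pose, push and grip.
It also fails if it takes over 48 s, if anything falls off the work surface, if the arm or the gripper's body presses on something with over 40 N, if the wrist force passes 120 N, or if a joint passes its speed limit or range.

## Working session

There is one attempt and no reset: what is moved stays moved. The work goes in short steps, Python scripts to look and compute and a tool call to move; the robot and the scene stay as the last step left them, time stands still between calls to the robot, and variables do not carry over. Pictures are saved under pics/ and viewed, about 8 in all and at most 12, crops included, and the job is handed in when it is done.

Besides the shell and the picture viewer there is one more tool, called by a JSON object that holds its "fn" and its "kwargs". carry_out: Moves the arm, as the interface text tells. Scaled input: -1 to 1 covers 0.025 m each way for a shift and 0.12 rad each way for a turn. Its arguments: {"type":"object","properties":{"delta_pos":{"type":"array"},"turn":{"type":"array"},"claw":{"type":"array"},"force":{"type":"number"}},"required":["delta_pos","turn","claw"]}

```bash
mkdir -p pics; ls
cat > h.py <<'E'
import numpy as np,cv2
from plant import bot,cams
def grab(n,name):
    f=cams.grab_frame(n); np.savez('pics/'+name+'.npz',**{k:np.array(v) for k,v in f.items()}); cv2.imwrite('pics/'+name+'.png',f['image'][:,:,::-1]); return f
def ray(f,u,v,z):
    R=np.array(f['R']);t=np.array(f['t']);d=R.T@np.array([(u-f['cx'])/f['fx'],(v-f['cy'])/f['fy'],1]);c=-R.T@t
    return c+d*(z-c[2])/d[2]
def proj(f,X):
    p=np.array(f['R'])@np.array(X)+np.array(f['t']); return f['fx']*p[0]/p[2]+f['cx'],f['fy']*p[1]/p[2]+f['cy']
def load(name): return dict(np.load('pics/'+name+'.npz'))
E
python3 - <<'E'
from h import *
for n in('scene','top'):
    f=grab(n,n); print(n,f['fx'],f['R'],f['t'])
f=grab('wrist','wrist0'); print(f['mount'],f['fx'])
print(bot.read_state())
E
```

```text
pics
scene 550.9865583588909 [[-0.78719428  0.61668973 -0.00435232]
 [ 0.43669143  0.55241838 -0.71002431]
 [-0.4354604  -0.5608277  -0.70416371]] [ 0.38056901 -0.15950011  1.73955185]
top 458.1346740147998 [[ 0.01642889 -0.9993758   0.03127458]
 [-0.99704949 -0.0187203  -0.07444375]
 [ 0.07498275 -0.02995927 -0.99673468]] [-0.02994539  0.49556266  1.09360989]
[[ 1.61381059e-03 -9.64626045e-01 -2.63617127e-01  7.11588933e-02]
 [ 9.99998697e-01  1.56783725e-03  3.84769514e-04 -1.32370288e-03]
 [ 4.21500579e-05 -2.63617404e-01  9.64627318e-01 -1.62842523e-01]
 [ 0.00000000e+00  0.00000000e+00  0.00000000e+00  1.00000000e+00]] 413.0837128753208
{'time_s': 0.15, 'qpos': array([-1.27499982e+00,  4.23735653e-01,  1.63048870e+00,  1.53064401e-05,
        1.08861011e+00, -1.90174358e-02]), 'dq': array([ 0.00076207, -0.00396676, -0.00113623, -0.00268523, -0.00069843,
       -0.00198934]), 'effort': array([ 3.03554771e-04, -5.44983459e+01, -2.73921293e+01,  6.43528299e-02,
        2.04942928e-02, -8.59612601e-05]), 'tcp_pos': array([ 0.19341697, -0.59386489,  0.22204646]), 'eef_rot': array([ 9.87637447e-01,  1.56754226e-01, -7.89391301e-05, -6.15903875e-04]), 'contact_force': array([-0.46354546,  0.24746513,  0.40831598]), 'torque': array([-0.02225918,  0.02119462,  0.01536314]), 'opening': 0.9990465346471151}
```

View pics/top.png

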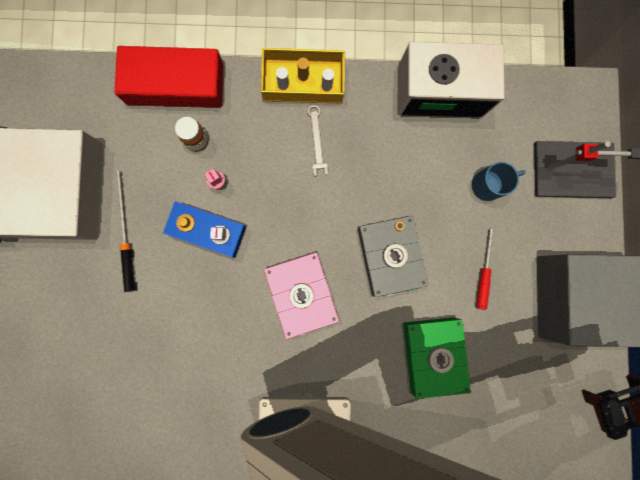

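View pics/scene.png

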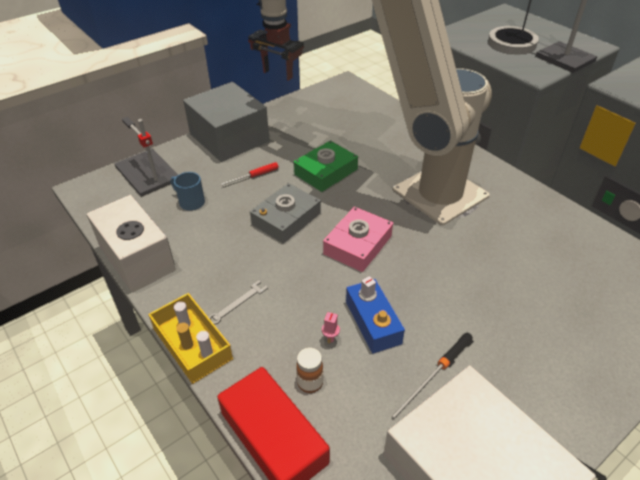

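Top view: the blue stand is around (205,230), with the shaft head at (220,234) and the sleeve at (185,223). The grey drive head's collar is at (396,256), with the nut at (400,226). The pink and green heads are decoys.

Run:
```python
from h import *
f=load('top');g=load('scene');im=f['image']
a=cv2.resize(im[190:270,160:250],None,fx=6,fy=6,interpolation=cv2.INTER_CUBIC)[:480]
b=cv2.resize(im[208:304,352:436],None,fx=5,fy=5,interpolation=cv2.INTER_CUBIC)
c=cv2.resize(g['image'][260:360,310:410],None,fx=4,fy=4)
w=np.zeros((480,960,3),np.uint8); w[:480,:540]=a; w[:480,540:960]=b
cv2.imwrite('pics/crop.png',cv2.resize(w,(800,400))[:,:,::-1])
print(ray(f,396,256,.075),ray(f,220,234,.112),ray(f,185,221,.088))
for n,z,p in(('collar',.075,(396,256)),('head',.112,(220,234))): print(n,proj(g,ray(f,*p,z)))
hsv=cv2.cvtColor(im,cv2.COLOR_RGB2HSV)
def top(mask,z,nm):
    n,l,s,c=cv2.connectedComponentsWithStats(mask.astype(np.uint8)); i=1+np.argmax(s[1:,4])
    cs,_=cv2.findContours((l==i).astype(np.uint8),0,1); P=np.array([ray(f,*p,z)[:2] for p in cs[0][:,0]],np.float32)
    r=cv2.minAreaRect(P); print(nm,r)
h,s,v=[hsv[...,k].astype(int) for k in range(3)]
m=(h>100)&(h<125)&(s>140)&(v>110); m[:, :150]=0; m[:,260:]=0; top(m,.06,'stand')
```

```text
[ 0.44766553 -0.20503044  0.075     ] [0.48824671 0.19410344 0.112     ] [0.51803428 0.27803113 0.088     ]
collar (np.float64(286.0185236648004), np.float64(199.30365602291764))
head (np.float64(367.3228988399606), np.float64(277.55837583968975))
stand ((0.5039467215538025, 0.24268494546413422), (0.1695597916841507, 0.07934385538101196), 71.93193054199219)
```

View pics/crop.png

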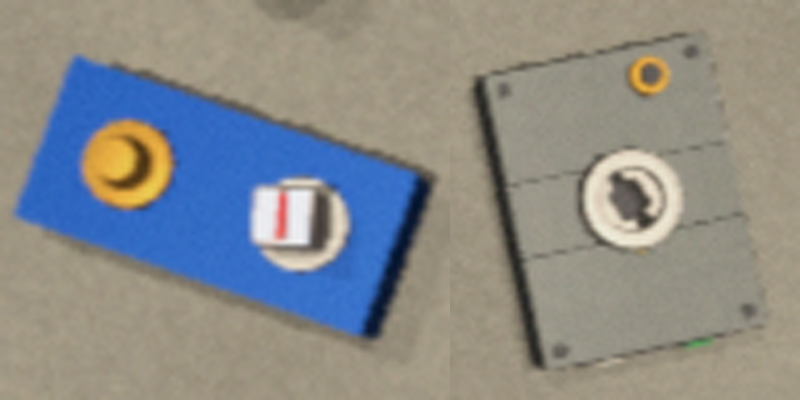

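```bash
cat >> h.py <<'E'
from scipy.spatial.transform import Rotation as Ro
def plan(tgt,psi=None,s=None):
    "units of move in tool axes (1=25mm), turn units"
    s=s or bot.read_state(); M=Ro.from_quat(s['eef_rot']).as_matrix(); p=np.array(s['tcp_pos'])
    d=M.T@(np.array(tgt)-p)/.025; ps=np.arctan2(M[1,0],M[0,0])
    print('t',round(s['time_s'],2),'tcp',p.round(4),'psi',round(ps,4),'tilt',(M[:,2]).round(4),'units',d.round(2),'norm',np.linalg.norm(d).round(1),'turn',None if psi is None else round(-(psi-ps)/.12,2))
    return d
def wcam(f,s):
    M=np.eye(4);M[:3,:3]=Ro.from_quat(s['eef_rot']).as_matrix();M[:3,3]=s['tcp_pos'];C=np.linalg.inv(M@np.array(f['mount']))
    f['R']=C[:3,:3];f['t']=C[:3,3];return f
E
python3 - <<'E'
from h import *
f=load('top')
print('collar',ray(f,395.7,255.5,.075),'head',ray(f,216.6,233.4,.112),'flange',ray(f,220.2,234.8,.066))
a=ray(f,160+282/5,190+193/5,.112);b=ray(f,160+281/5,190+240/5,.112);print('line',np.arctan2(*(a-b)[1::-1]))
plan([.447,-.204,.225])
E
```

```text
collar [ 0.44880824 -0.20432929  0.075     ] head [0.48943538 0.20161432 0.112     ] flange [0.48982803 0.20182572 0.066     ]
line 0.011481060886371016
t 0.15 tcp [ 0.1934 -0.5939  0.222 ] psi 0.3148 tilt [-3.0e-04  1.2e-03 -1.0e+00] units [ 14.47 -11.69  -0.1 ] norm 18.6 turn None
```

{"fn": "carry_out", "kwargs": {"delta_pos": [[0.9, -0.73, 0], [0.9, -0.73, 0], [0.9, -0.73, 0], [0.9, -0.73, 0], [0.9, -0.73, 0], [0.9, -0.73, 0], [0.9, -0.73, 0], [0.9, -0.73, 0]], "turn": [0, 0, 0, 0, 0, 0, 0, 0], "claw": [1, 1, 1, 1, 1, 1, 1, 1]}}

```text
time_s: 0.95
tcp_pos: [0.3199, -0.3986, 0.2225]
eef_rot: [0.988, 0.157, -0.0, -0.0]
contact_force: [-0.2, 0.5, -0.1]
opening: 0.997
```

{"fn": "carry_out", "kwargs": {"delta_pos": [[0.9, -0.73, 0], [0.9, -0.73, 0], [0.9, -0.73, 0], [0.9, -0.73, 0], [0.9, -0.73, 0], [0.9, -0.73, 0], [0.9, -0.73, 0], [0.9, -0.73, 0], [0, 0, 0], [0, 0, 0]], "turn": [0, 0, 0, 0, 0, 0, 0, 0, 0, 0], "claw": [1, 1, 1, 1, 1, 1, 1, 1, 1, 1]}}

```text
time_s: 1.95
tcp_pos: [0.4454, -0.2048, 0.2225]
eef_rot: [0.987, 0.158, -0.0, -0.0]
contact_force: [-0.6, -0.5, -0.3]
opening: 1.0
```

Run:
```python
from h import *
s=bot.read_state(); plan([.4488,-.2043,.225],1.57,s)
f=wcam(cams.grab_frame('wrist'),s); np.savez('pics/w1.npz',**{k:np.array(v) for k,v in f.items()})
u,v=proj(f,[.4488,-.2043,.075]);print(u,v)
H=60
c=f['image'][int(v)-H:int(v)+H,int(u)-H:int(u)+H]; print(int(u)-H,int(v)-H)
a=cv2.resize(f['image'],(400,300)); w=np.zeros((480,880,3),np.uint8);w[:300,:400]=a;w[:,400:]=cv2.resize(c,(480,480),interpolation=cv2.INTER_CUBIC)
cv2.imwrite('pics/w1.png',cv2.resize(w,(800,436))[:,:,::-1])
```

```text
t 1.95 tcp [ 0.4454 -0.2048  0.2225] psi 0.3166 tilt [-5.e-04 -0.e+00 -1.e+00] units [ 0.14  0.02 -0.1 ] norm 0.2 turn -10.45
322.74115566442583 220.1245476933522
262 160
```

View pics/w1.png

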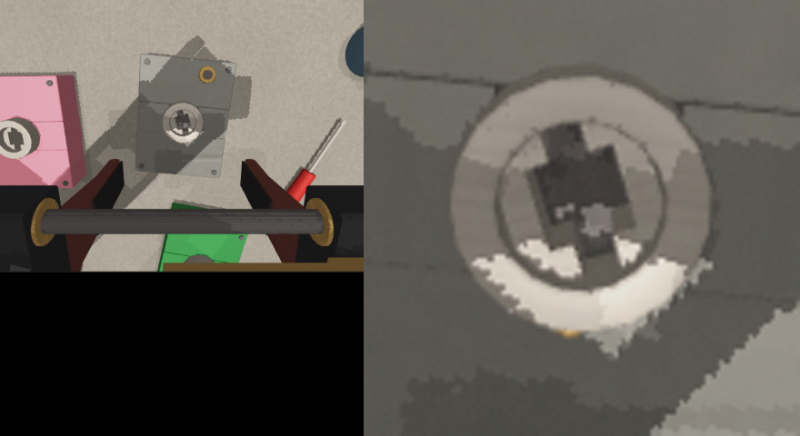

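Run:
```python
from h import *
f=load('w1'); m=lambda x,y:((x*1.1-400)/4+262, y*1.1/4+160)
c=ray(f,*m(582,201),.075);print('collar',c)
for k in((451,201),(713,201),(582,68),(582,333)):print(np.linalg.norm(ray(f,*m(*k),.075)-c))
a=ray(f,*m(562,127),.065);b=ray(f,*m(603,279),.065);print('key',a,b,'len',np.linalg.norm(a-b),'mid',(a+b)/2,'ang',np.arctan2(*(a-b)[1::-1]))
# bore circle at hub face
# housing yaw from joint lines
for p,q in(((364,72),(800,118)),):
  a=ray(f,*m(*p),.055);b=ray(f,*m(*q),.055);print('line y-dir',np.arctan2(*(a-b)[1::-1])-np.pi/2)
plan([.4899,.202,.225],np.pi/2)
```

```text
collar [ 0.4522369  -0.20260496  0.075     ]
0.02757654172403692
0.027575668895273877
0.027864872770499153
0.029000214332387225
key [ 0.46430078 -0.19413933  0.065     ] [ 0.43510702 -0.21318041  0.065     ] len 0.03485453507178 mid [ 0.4497039  -0.20365987  0.065     ] ang 0.5779419460034279
line y-dir 0.21309331988708946
t 2.0 tcp [ 0.4451 -0.2053  0.2225] psi 0.3153 tilt [-5.e-04 -0.e+00 -1.e+00] units [  6.76 -14.93  -0.1 ] norm 16.4 turn -10.46
```

{"fn": "carry_out", "kwargs": {"delta_pos": [[0.4, -0.88, 0], [0.4, -0.88, 0], [0.4, -0.88, 0], [0.4, -0.88, 0], [0.4, -0.88, 0], [0.4, -0.88, 0], [0.4, -0.88, 0], [0.4, -0.88, 0], [0.4, -0.88, 0]], "turn": [0, 0, 0, 0, 0, 0, 0, 0, 0], "claw": [1, 1, 1, 1, 1, 1, 1, 1, 1]}}

```text
time_s: 2.9
tcp_pos: [0.4696, 0.0107, 0.2227]
eef_rot: [0.988, 0.156, -0.0, 0.0]
contact_force: [0.8, -0.2, 0.5]
opening: 0.997
```

{"fn": "carry_out", "kwargs": {"delta_pos": [[0.4, -0.88, 0], [0.4, -0.88, 0], [0.4, -0.88, 0], [0.4, -0.88, 0], [0.4, -0.88, 0], [0.4, -0.88, 0], [0.4, -0.88, 0], [0.4, -0.88, 0]], "turn": [0, 0, 0, 0, 0, 0, 0, 0], "claw": [1, 1, 1, 1, 1, 1, 1, 1]}}

```text
time_s: 3.7
tcp_pos: [0.4916, 0.2027, 0.2226]
eef_rot: [0.988, 0.156, -0.0, 0.0]
contact_force: [1.0, -0.5, 0.4]
opening: 0.997
```

{"fn": "carry_out", "kwargs": {"delta_pos": [[0, 0, 0], [0, 0, 0], [0, 0, 0], [0, 0, 0], [0, 0, 0], [0, 0, 0], [0, 0, 0], [0, 0, 0], [0, 0, 0], [0, 0, 0]], "turn": [-1, -1, -1, -1, -1, -1, -1, -1, -1, -1], "claw": [1, 1, 1, 1, 1, 1, 1, 1, 1, 1]}}

```text
time_s: 4.7
tcp_pos: [0.4916, 0.2017, 0.2226]
eef_rot: [0.726, 0.688, -0.0, 0.0]
contact_force: [-0.0, 0.4, -0.3]
opening: 0.999
```

{"fn": "carry_out", "kwargs": {"delta_pos": [[0, 0, 0], [0, 0, 0], [0, 0, 0], [0, 0, 0]], "turn": [-0.46, 0, 0, 0], "claw": [1, 1, 1, 1]}}

```text
time_s: 5.1
tcp_pos: [0.4914, 0.2026, 0.2227]
eef_rot: [0.708, 0.706, -0.0, 0.0]
contact_force: [-0.2, -0.3, -0.2]
opening: 0.999
```

Run:
```python
from h import *
s=bot.read_state(); plan([.4899,.202,.225],1.57,s)
f=wcam(cams.grab_frame('wrist'),s); np.savez('pics/w2.npz',**{k:np.array(v) for k,v in f.items()})
u,v=proj(f,[.4899,.202,.112]);print(u,v)
H=60
c=f['image'][int(v)-H:int(v)+H,int(u)-H:int(u)+H]; print(int(u)-H,int(v)-H)
a=cv2.resize(f['image'],(400,300)); w=np.zeros((480,880,3),np.uint8);w[:300,:400]=a;w[:,400:]=cv2.resize(c,(480,480),interpolation=cv2.INTER_CUBIC)
cv2.imwrite('pics/w2.png',cv2.resize(w,(800,436))[:,:,::-1]); print(s['qpos'])
```

```text
t 5.1 tcp [0.4914 0.2026 0.2227] psi 1.568 tilt [ 0. -0. -1.] units [-0.02 -0.06 -0.09] norm 0.1 turn -0.02
319.6818843829081 240.00438149554714
259 180
[ 3.68657789e-01  2.86522026e-01  1.83612443e+00 -6.09311983e-05
  1.01893542e+00  3.71444232e-01]
```

View pics/w2.png

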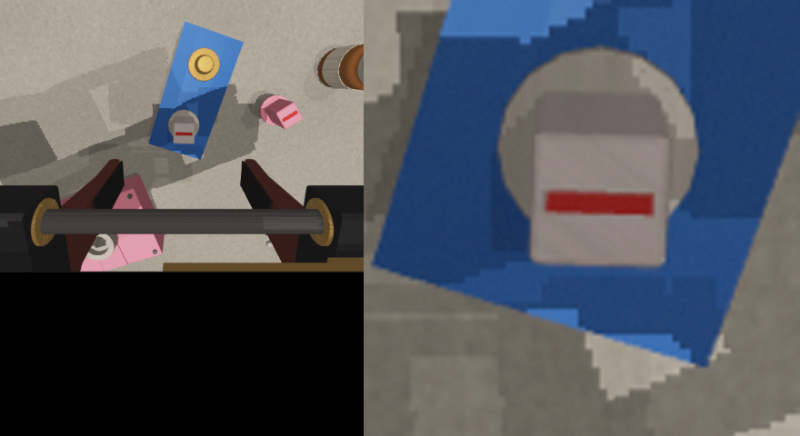

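The head top is centred near (599,200) in the crop, with the red line from (546,202) to (654,206). It lies along world x, with almost no turn to the tool.

Run:
```python
from h import *
f=load('w2'); m=lambda x,y:((x*1.1-400)/4+259, y*1.1/4+180)
P=[ray(f,*m(*p),.112) for p in((535,134),(668,137),(665,266),(530,263))]
c=np.mean(P,0);print('head',c,'sides',[np.linalg.norm(P[i]-P[i-1]).round(4) for i in range(4)])
for i,j in((0,1),(3,2)):print('ang',np.arctan2(*(P[j]-P[i])[1::-1]))
a=ray(f,*m(546,202),.112);b=ray(f,*m(654,206),.112);print('line',np.arctan2(*(b-a)[1::-1]))
print('flange',ray(f,*m(598,147),.066))
plan([c[0],c[1],.075])
```

```text
head [0.49276245 0.20539221 0.112     ] sides [np.float64(0.025), np.float64(0.0247), np.float64(0.025), np.float64(0.0257)]
ang -0.02423606840725941
ang -0.02446967736847552
line -0.03948289293303879
flange [0.49282978 0.20564451 0.066     ]
t 5.15 tcp [0.4914 0.2027 0.2226] psi 1.5685 tilt [-1.e-04 -0.e+00 -1.e+00] units [0.11 0.06 5.91] norm 5.9 turn None
```

{"fn": "carry_out", "kwargs": {"delta_pos": [[0.1, 0.05, 0.5], [0, 0, 1], [0, 0, 1], [0, 0, 1], [0, 0, 0.9], [0, 0, 0.6], [0, 0, 0.5], [0, 0, 0.4], [0, 0, 0], [0, 0, 0]], "turn": [0.2, 0, 0, 0, 0, 0, 0, 0, 0, 0], "claw": [1, 1, 1, 1, 1, 1, 1, 1, 1, 1]}}

```text
time_s: 6.15
tcp_pos: [0.4927, 0.2057, 0.0753]
eef_rot: [0.716, 0.698, 0.0, 0.0]
contact_force: [0.2, -0.5, 0.4]
opening: 0.999
```

{"fn": "carry_out", "kwargs": {"delta_pos": [[0, 0, 0], [0, 0, 0], [0, 0, 0], [0, 0, 0], [0, 0, 0], [0, 0, 0], [0, 0, 0], [0, 0, 0], [0, 0, 0], [0, 0, 0]], "turn": [0, 0, 0, 0, 0, 0, 0, 0, 0, 0], "claw": [-0.2, -0.4, -1, -1, -1, -1, -1, -1, -1, -1], "force": 40}}

```text
time_s: 7.15
tcp_pos: [0.4927, 0.2056, 0.0752]
eef_rot: [0.716, 0.698, 0.0, 0.0]
contact_force: [1.0, -0.6, -0.2]
opening: 0.296
```

Run:
```python
from h import *
s=bot.read_state(); plan([.4505,-.2035,.19],.578+np.pi/2,s); print(s['opening']*88,s['contact_force'],s['torque'])
```

```text
t 7.15 tcp [0.4927 0.2056 0.0752] psi 1.546 tilt [ 3.e-04  1.e-04 -1.e+00] units [-16.4   -1.28  -4.59] norm 17.1 turn -5.02
26.04402734970405 [ 0.97046928 -0.577796   -0.1810173 ] [ 0.01778627 -0.14984323  0.05821477]
```

{"fn": "carry_out", "kwargs": {"delta_pos": [[0, 0, -0.4], [0, 0, -0.8], [0, 0, -0.8], [0, 0, -0.8], [0, 0, -0.8], [0, 0, -0.8], [0, 0, -0.3]], "turn": [0, 0, 0, 0, 0, 0, 0], "claw": [-1, -1, -1, -1, -1, -1, -1]}}

```text
time_s: 7.85
tcp_pos: [0.4932, 0.2059, 0.1949]
eef_rot: [0.716, 0.698, 0.001, 0.001]
contact_force: [1.0, 0.1, -2.4]
opening: 0.291
```

{"fn": "carry_out", "kwargs": {"delta_pos": [[-0.5, 0, 0], [-1, -0.1, 0], [-1, -0.1, 0], [-1, -0.1, 0], [-1, -0.1, 0], [-1, -0.1, 0], [-1, -0.1, 0], [-1, -0.1, 0], [-1, -0.1, 0]], "turn": [0, 0, 0, 0, 0, 0, 0, 0, 0], "claw": [-1, -1, -1, -1, -1, -1, -1, -1, -1]}}

```text
time_s: 8.75
tcp_pos: [0.4657, -0.0079, 0.1915]
eef_rot: [0.716, 0.698, -0.001, -0.001]
contact_force: [0.7, -0.1, -2.6]
opening: 0.293
```

{"fn": "carry_out", "kwargs": {"delta_pos": [[-1, -0.1, 0], [-1, -0.1, 0], [-1, -0.1, 0], [-1, -0.1, 0], [-1, -0.1, 0], [-1, 0, 0], [-1, 0, 0], [-0.6, 0, 0], [-0.3, 0, 0]], "turn": [0, 0, 0, 0, 0, 0, 0, 0, 0], "claw": [-1, -1, -1, -1, -1, -1, -1, -1, -1]}}

```text
time_s: 9.65
tcp_pos: [0.4489, -0.2046, 0.1919]
eef_rot: [0.716, 0.698, -0.0, -0.001]
contact_force: [0.2, 0.1, -2.8]
opening: 0.294
```

{"fn": "carry_out", "kwargs": {"delta_pos": [[0, 0, 0], [0, 0, 0], [0, 0, 0], [0, 0, 0], [0, 0, 0], [0, 0, 0], [0, 0, 0], [0, 0, 0], [0, 0, 0]], "turn": [-0.72, -0.72, -0.72, -0.72, -0.72, -0.72, -0.7, 0, 0], "claw": [-1, -1, -1, -1, -1, -1, -1, -1, -1]}}

```text
time_s: 10.55
tcp_pos: [0.4496, -0.203, 0.1924]
eef_rot: [0.477, 0.879, 0.0, -0.0]
contact_force: [-0.4, 0.0, -2.5]
opening: 0.295
```

Run:
```python
from h import *
s=bot.read_state(); plan([.4505,-.2035,.135],.578+np.pi/2,s); print(s['opening']*88,s['contact_force'],s['torque'])
f=wcam(cams.grab_frame('wrist'),s); np.savez('pics/w3.npz',**{k:np.array(v) for k,v in f.items()})
g=grab('scene','s3'); t=grab('top','t3')
print('head exp',proj(f,np.array(s['tcp_pos'])+[0,0,.037]),proj(t,[.4505,-.2035,.075]),proj(g,[.4505,-.2035,.075]))
c=f['image'][120:420,170:470]; w=np.zeros((450,800,3),np.uint8); w[:450,:450]=cv2.resize(c,(450,450))
x,y=map(int,proj(g,[.4505,-.2035,.11])); w[:350,450:800]=cv2.resize(g['image'][y-35:y+35,x-35:x+35],(350,350),interpolation=cv2.INTER_CUBIC);print(x,y)
cv2.imwrite('pics/w3.png',w[:,:,::-1])
```

```text
t 10.55 tcp [ 0.4496 -0.203   0.1924] psi 2.1466 tilt [-7.e-04  4.e-04 -1.e+00] units [-0.04  0.02  2.29] norm 2.3 turn -0.02
25.950838216565487 [-0.40496626  0.04186221 -2.53202502] [-0.03466383 -0.07947893  0.04361435]
head exp (np.float64(321.4691704438199), np.float64(352.35365646629623)) (np.float64(395.34572885535897), np.float64(254.76145276650226)) (np.float64(285.53236717144574), np.float64(199.96058688214646))
284 190
```

View pics/w3.png

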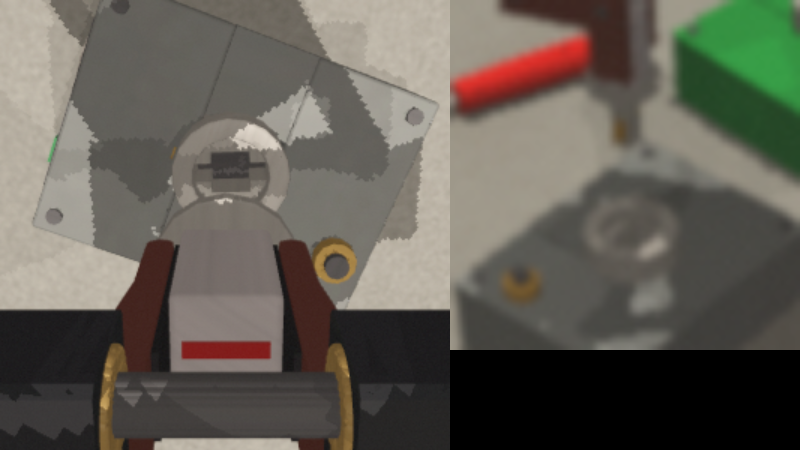

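Run:
```python
from h import *
f=load('w3'); m=lambda x,y:(x/1.5+170,y/1.5+120)
s=bot.read_state();p=np.array(s['tcp_pos'])
c=ray(f,*m(231,173.5),.075);print('collar',c,[np.linalg.norm(ray(f,*m(*k),.075)-c) for k in((173,173.5),(289,173.5),(231,117))])
a=ray(f,*m(195,167),.065);b=ray(f,*m(267,165),.065);print('slot',(a+b)/2,np.linalg.norm(a-b),np.arctan2(*(b-a)[1::-1]))
print('head',ray(f,*m(226,350),p[2]+.037))
a=ray(f,*m(182,350),.23);b=ray(f,*m(271,350),.23);print('line',np.arctan2(*(b-a)[1::-1]))
plan([*c[:2],.135],None,s)
```

```text
collar [ 0.45069046 -0.20069731  0.075     ] [np.float64(0.027086883285196005), np.float64(0.027087412213454145), np.float64(0.026585240585345293)]
slot [ 0.45012145 -0.19968572  0.065     ] 0.03472281187696934 0.6059573524260933
head [ 0.4494932  -0.20335577  0.22957261]
line 0.577341999940917
t 10.7 tcp [ 0.4498 -0.2033  0.1926] psi 2.1473 tilt [-3.e-04  1.e-04 -1.e+00] units [0.07 0.09 2.3 ] norm 2.3 turn None
```

{"fn": "carry_out", "kwargs": {"delta_pos": [[0.02, 0.05, 0.4], [0, 0, 0.6], [0, 0, 0.6], [0, 0, 0.4], [0, 0, 0.3], [0, 0, 0.1], [0, 0, 0.1], [0, 0, 0.1], [0, 0, 0]], "turn": [-0.1, 0, 0, 0, 0, 0, 0, 0, 0], "claw": [-1, -1, -1, -1, -1, -1, -1, -1, -1]}}

```text
time_s: 11.6
tcp_pos: [0.4508, -0.2024, 0.1277]
eef_rot: [0.471, 0.882, 0.0, 0.0]
contact_force: [0.2, 0.1, -3.3]
opening: 0.296
```

{"fn": "carry_out", "kwargs": {"delta_pos": [[0, 0, 0.08], [0, 0, 0.08], [0, 0, 0.08], [0, 0, 0]], "turn": [0, 0, 0, 0], "claw": [-1, -1, -1, -1]}}

```text
time_s: 12.0
tcp_pos: [0.4505, -0.2023, 0.1214]
eef_rot: [0.471, 0.882, -0.0, -0.0]
contact_force: [-0.5, -0.0, -3.6]
opening: 0.292
```

{"fn": "carry_out", "kwargs": {"delta_pos": [[0, 0, 0.08], [0, 0, 0.08], [0, 0, 0]], "turn": [0, 0, 0], "claw": [-1, -1, -1]}}

```text
time_s: 12.3
tcp_pos: [0.4505, -0.2023, 0.1174]
eef_rot: [0.471, 0.882, -0.0, -0.0]
contact_force: [0.3, 0.4, -2.4]
opening: 0.296
```

{"fn": "carry_out", "kwargs": {"delta_pos": [[0, 0, 0.08], [0, 0, 0.08], [0, 0, 0]], "turn": [0, 0, 0], "claw": [-1, -1, -1]}}

```text
time_s: 12.6
tcp_pos: [0.4505, -0.2023, 0.1134]
eef_rot: [0.471, 0.882, -0.0, -0.0]
contact_force: [-0.5, -0.2, -3.4]
opening: 0.297
```

{"fn": "carry_out", "kwargs": {"delta_pos": [[0, 0, 0.08], [0, 0, 0.08], [0, 0, 0]], "turn": [0, 0, 0], "claw": [-1, -1, -1]}}

```text
time_s: 12.9
tcp_pos: [0.4505, -0.2023, 0.1094]
eef_rot: [0.471, 0.882, -0.0, -0.0]
contact_force: [0.0, -0.7, -3.0]
opening: 0.293
```

{"fn": "carry_out", "kwargs": {"delta_pos": [[0, 0, 0.08], [0, 0, 0.08], [0, 0, 0]], "turn": [0, 0, 0], "claw": [-1, -1, -1]}}

```text
time_s: 13.2
tcp_pos: [0.4505, -0.2023, 0.1054]
eef_rot: [0.471, 0.882, -0.0, -0.0]
contact_force: [0.1, -0.7, -2.6]
opening: 0.295
```

{"fn": "carry_out", "kwargs": {"delta_pos": [[0, 0, 0.08], [0, 0, 0.08], [0, 0, 0]], "turn": [0, 0, 0], "claw": [-1, -1, -1]}}

```text
time_s: 13.5
tcp_pos: [0.4505, -0.2023, 0.1014]
eef_rot: [0.471, 0.882, -0.0, -0.0]
contact_force: [0.9, 0.1, -2.8]
opening: 0.292
```

{"fn": "carry_out", "kwargs": {"delta_pos": [[0, 0, 0.08], [0, 0, 0.08], [0, 0, 0]], "turn": [0, 0, 0], "claw": [-1, -1, -1]}}

```text
time_s: 13.8
tcp_pos: [0.4508, -0.2024, 0.0977]
eef_rot: [0.471, 0.882, -0.0, 0.0]
contact_force: [-0.4, 0.0, -0.7]
opening: 0.293
```

The key is in: there was no resistance through the key-contact height, and the floor contact came at 8 mm up as specified. Now I'll press against the spring.

{"fn": "carry_out", "kwargs": {"delta_pos": [[0, 0, 0.08], [0, 0, 0.08], [0, 0, 0]], "turn": [0, 0, 0], "claw": [-1, -1, -1]}}

```text
time_s: 14.1
tcp_pos: [0.4508, -0.2024, 0.0936]
eef_rot: [0.471, 0.882, -0.0, 0.0]
contact_force: [-0.2, -0.5, 3.4]
opening: 0.294
```

{"fn": "carry_out", "kwargs": {"delta_pos": [[0, 0, 0.08], [0, 0, 0.04], [0, 0, 0]], "turn": [0, 0, 0], "claw": [-1, -1, -1]}}

```text
time_s: 14.4
tcp_pos: [0.4508, -0.2024, 0.0907]
eef_rot: [0.471, 0.882, 0.0, 0.0]
contact_force: [-0.3, 0.3, 6.2]
opening: 0.289
```

{"fn": "carry_out", "kwargs": {"delta_pos": [[0, 0, 0.04], [0, 0, 0], [0, 0, 0]], "turn": [0, 0, 0], "claw": [-1, -1, -1]}}

```text
time_s: 14.7
tcp_pos: [0.4508, -0.2025, 0.0902]
eef_rot: [0.471, 0.882, -0.0, 0.0]
contact_force: [-2.5, 0.2, 9.7]
opening: 0.29
```

{"fn": "carry_out", "kwargs": {"delta_pos": [[0, 0, 0.04], [0, 0, 0], [0, 0, 0]], "turn": [0, 0, 0], "claw": [-1, -1, -1]}}

```text
time_s: 15.0
tcp_pos: [0.4508, -0.2025, 0.0901]
eef_rot: [0.471, 0.882, -0.0, 0.0]
contact_force: [-6.3, 2.9, 21.5]
opening: 0.29
```

Run:
```python
from h import *
s=bot.read_state();plan([.4508,-.2025,.09],None,s);print(s['contact_force'],s['torque'],s['opening']*88)
f=wcam(cams.grab_frame('wrist'),s);g=grab('scene','s5')
w=np.zeros((450,800,3),np.uint8); w[:450,:450]=cv2.resize(f['image'][150:400,195:445],(450,450))
x,y=map(int,proj(g,[.4505,-.2035,.09])); w[:350,450:800]=cv2.resize(g['image'][y-35:y+35,x-35:x+35],(350,350),interpolation=cv2.INTER_CUBIC)
cv2.imwrite('pics/w5.png',w[:,:,::-1])
```

```text
t 15.0 tcp [ 0.4508 -0.2025  0.0901] psi 2.1604 tilt [ 4.e-04 -3.e-04 -1.e+00] units [-0. -0.  0.] norm 0.0 turn None
[-6.2828298   2.89606236 21.45844385] [0.40149944 0.93725646 0.02492052] 25.54162423275316
```

View pics/w5.png

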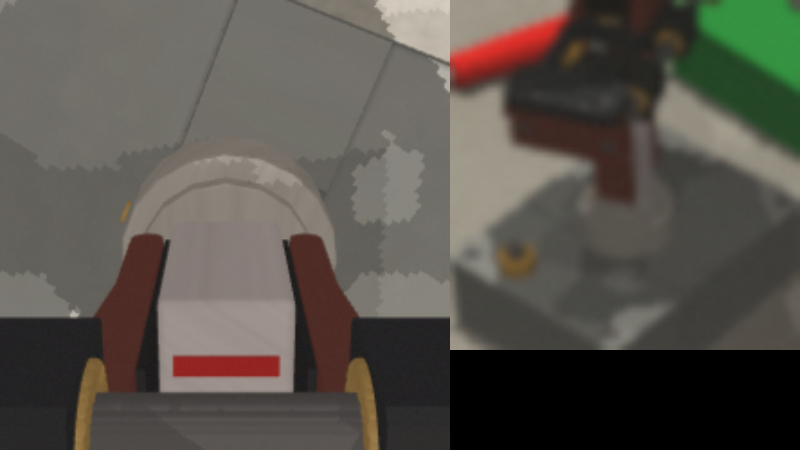

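The picture shows the flange seated on the collar. The force rises steeply with no further travel, so it is flush. I'll ease the push slightly, firm the grip and check that it holds.

{"fn": "carry_out", "kwargs": {"delta_pos": [[0, 0, -0.015], [0, 0, 0], [0, 0, 0], [0, 0, 0], [0, 0, 0], [0, 0, 0], [0, 0, 0], [0, 0, 0], [0, 0, 0], [0, 0, 0]], "turn": [0, 0, 0, 0, 0, 0, 0, 0, 0, 0], "claw": [-1, -1, -1, -1, -1, -1, -1, -1, -1, -1], "force": 50}}

```text
time_s: 16.1
tcp_pos: [0.4508, -0.2024, 0.0901]
eef_rot: [0.471, 0.882, 0.0, 0.0]
contact_force: [-3.8, 2.1, 17.2]
opening: 0.291
```

{"fn": "carry_out", "kwargs": {"delta_pos": [[0, 0, 0], [0, 0, 0], [0, 0, 0], [0, 0, 0], [0, 0, 0]], "turn": [0, 0, 0, 0, 0], "claw": [-1, -1, -1, -1, -1]}}

```text
time_s: 16.6
tcp_pos: [0.4508, -0.2024, 0.0901]
eef_rot: [0.471, 0.882, 0.0, 0.0]
contact_force: [-4.2, 2.1, 16.8]
opening: 0.295
```

Steady at z 0.0901 with about 17 N, well over the spring's 7 N.

```bash
python3 -c "
from plant import bot
print(bot.hand_in())"
```

```text
the job is handed in; nothing more can be done
None
```

I took the shaft out of the blue stand and pushed it into the grey drive head's collar until its flange was flush. I handed the job in with the gripper still holding it down, at about 16.6 s of the 48 s allowed.

- **Key alignment:** I read the keyway's direction from the wrist camera (about 0.59 rad in the world frame) and turned the shaft to match before inserting it. The key went straight in, so I did not have to turn it against the spring as the task described.
- **Key in the keyway:** there was no resistance where the key would have rested on the hub, or at the 12 mm limit that would apply with the key out. The nose met the hub's floor with the flange about 8 mm up, as expected.
- **Flush:** the spring force rose as expected, then climbed steeply with no more travel at TCP height 0.090 m. That is the height expected when flush, and the last picture agreed.
- **Holding:** the arm stayed still for the last 1.5 s, with about 17 N upward at the wrist. The grip was set to 50 N.
- **Disagreements:** my collar position readings differed by up to about 4 mm, so I used a middle value. About 4–5 N of sideways force remained on the shaft at the end.

I saw no sign of contact with the other things on the bench, and the nut was still in place in the last picture.

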